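Mix a settled bottle on the touch-run vortex mixer

TASK

The lubricant in the blue bottle standing on the white board has settled: mix it on the white vortex mixer. First press down the raised, green-dotted end of the mixer's rocker switch to set it to touch mode; then stand the bottle upright in the mixer's sprung black cup and, pushing on the bottle only, press it gently down until the cup is at its lower stop, for the mixer runs only while the bottle is held down. Finish while still holding the bottle pressed down there, and leave the amber bottle, the glue bottle and the green reel where they stand.

Things in the scene. Friction and masses are not known exactly. Their poses are not given: they have to be found in the camera images.
- blue_bottle: dark blue round bottle with screw cap, the thing to mix; stands on a thin white board (3 mm). Body 40 mm in diameter and 60 mm high, then the cap, 27 mm in diameter, up to 77 mm; 0.05 to 0.11 kg. Origin at the centre of its underside, z up along the bottle.
- mixer: white bench vortex mixer, fixed, 160 (x) x 110 mm (y). Origin: centre of its underside, z up; front faces its -x. Front deck (x -80 to -21 mm) 45 mm high, with the rocker switch at x -50, y +24 and a fixed knob (27 mm wide, up to z 58) at x -50, y -30. Block behind (x -21 to +75, 100 mm wide) 66 mm high, with the sprung cup at x +30, y 0, rim at z 118 when up.
- cup_seat (a point): centre of the inner floor of the mixer's black rubber cup, 98 mm above the worktop when the cup is up; moves with the cup. The cup is a ring open at the top: 20 mm deep, 43 mm inner diameter at the floor widening to 48 mm at the rim, 56 mm outside. z up.
- mixer_cup (a joint): how far the cup is pushed straight down against its spring, m: 0 = up (start), 0.010 = lower stop. It takes about 3.5 N to start moving and 11.5 N at the stop, and springs back up when let go; the bottle's weight alone does not move it.
- rocker_press (a point): point on the upper face of the raised, green-dotted end of the black rocker, 12 mm from its axis (which runs along the mixer's x); at the start 54 mm above the worktop. Press straight down here with shut fingertips: it goes down 4 mm. Rocker 22 mm (mixer's x) x 35 mm (its y); bezel 2.5 mm above the deck.
- mixer_rocker (a joint): rocker angle, rad: 0 = green-dotted end raised (start), 0.34 = that end fully down and level (touch mode). Needs about 4 N at the pressing point and stays where it is left.
- flux_bottle: amber round bottle with black cap, 36 mm in diameter, 70 mm high, a bystander. Origin at the centre of its underside, z up.
- glue_tube: small white round glue bottle with orange cap, 29 mm in diameter, 75 mm high, a bystander. Origin at the centre of its underside, z up.
- green_reel: reel of solder with green flanges standing flat, about 55 mm in diameter, 36 mm high, a bystander. Origin at its underside, about 8 mm from the reel's axis, z up.

How it is judged:
On the way, in this order (a step that is already met when the one before it is completed fails the run):
1. the rocker switch is set to touch mode (green-dotted end down, over 0.26 rad) while the blue bottle has not yet been moved (value of joint mixer_rocker above 0.26 rad and distance of blue_bottle from where it was at the start of the episode below 0.03 m), for 0.2 s.
2. the blue bottle stands upright on the floor of the cup (horizontal distance between blue_bottle and cup_seat below 0.004 m and z of blue_bottle in the frame of cup_seat below 0.004 m and angle between blue_bottle's own z axis and vertical below 0.12 rad), for 0.2 s.
At the end, for the whole second after the job is handed in: The robot still presses the blue bottle down in the cup: cup 8 to 10 mm down, bottle on its floor within 4 mm of centre, tilted under 0.12 rad and still; the robot pushes the bottle and not the mixer (under 2 N); rocker still in touch mode (over 0.26 rad) (all of step 2 and value of joint mixer_cup above 0.008 m and contact force between any of the fingers, the arm and blue_bottle above 3 N and contact force between blue_bottle and mixer above 6 N and contact force between each of the fingers, the arm and mixer below 2 N and value of joint mixer_rocker above 0.26 rad and linear speed of blue_bottle below 0.02 m/s); the arm keeps its last pose, push and grip.
It fails at once if the amber bottle, the glue bottle or the green reel is moved more than 30 mm or toppled (distance of any of flux_bottle, glue_tube, green_reel from where it was at the start of the episode above 0.03 m or angle between any of flux_bottle, glue_tube's own z axis and vertical above 0.5 rad).
It fails at once if the bottle is rammed into the mixer (over 80 N) (contact force between blue_bottle and mixer above 80 N).
It also fails if it takes over 48 s, if anything falls off the work surface, if the arm or the gripper's body presses on something with over 40 N, if the wrist force passes 120 N, or if a joint passes its speed limit or range.

ROBOT

A 7-joint arm with a two-finger parallel gripper is mounted at the origin on a cart in front of the work surface, level with it; the furniture and walls round the work are solid. World frame = base frame: x ahead of the robot, y to its left, z up, the work surface at z = 0. Lengths are in m, angles in rad, forces in N, time in s.
With the tool pointing down it reaches from about 0.425 to 0.875 m from the base axis. Payload 4.7 kg.
Tool frame: the origin (TCP) lies between the finger pads; the fingertips stand 14 mm ahead of it and the grasp point (between the pads) lies 5 mm behind it; z points along the fingers, y is the line along which they close (so a half turn about z gives the same grasp; the last joint's range is limited). The gripper opens to 87 mm and grips with 3 to 60 N. Pads are 19 mm wide; open, the fingers measure 117 mm over their backs; the gripper's body (75 mm by 190 mm) begins 51 mm behind the grasp point.
Start: joints at [1.269, 0.321, -0.07, 1.45, 0.023, 1.371, -0.057], TCP at [0.202, -0.618, 0.237] pointing down, gripper open.
Joint ranges: [-2.86, 2.86], [-0.3, 2.09], [-1.38, 1.24], [0.06, 2.45], [-1.56, 4.7], [0.09, 2.05], [-2.69, 2.69]. Speed limits (rad/s): [2.57, 2.57, 3.14, 3.14, 3.14, 3.14, 3.14].

INTERFACE

Orientations are given as a rotation vector (axis times angle).
In Python, from bench import get_state, get_image, camera_params, close_job gives the robot as it stands. The module is installed in compiled form; this text tells all that it offers.
- The arm moves only by the tool arm_command, never from a script. Its argument "motion" is a list of rows, each a list of 5 numbers: the finger opening in mm, from 0 to 87, then the shift along the tool's x, y, z in mm, then the turn about the tool's z in degrees. In form: [[gripper, x, y, z, spin], ...]. A call has 1 to 5 rows; each row is the pose to reach, as a shift and turn from the pose commanded when the call began, along the tool's axes at that moment; what a row does not reach only later rows make up. A row lasts 1/12 s, in which the tool goes at most 41.7 mm and 7.16 degrees, less where a joint would pass 70% of its speed; a pose out of reach is approached as far as the arm can. A call with a gripper value outside its range is refused whole. The fingers move at their own pace and stop on an object; "newtons" is the grip in N (left out, the last holds). Time passes only in rows, so rows that repeat a pose let the fingers close. It gives the time, the measured TCP pose, the force, the opening and the grip force at its end, in the units of the state.
- get_state(): the state, without advancing time (a new reading comes with each control period).
- get_image(name): name is "scene" or "top" or "wrist"; returns (picture, depth): 384x512x3 uint8, red, green, blue; 384x512 float32, m along the optical axis (not along the pixel's ray), 0 where there is no reading.
- camera_params(name): a dict with "intrinsics" (3x3 intrinsics, pixels), "D" ([k1, k2, p1, p2, k3] as OpenCV has them; the pictures are not rectified), "extrinsics" (4x4, takes a point from camera to world coordinates). Camera axes: x right, y down, z forward; pixel columns grow to the right and rows downward; lengths in m; the calibration is good to about 2 mm. A picture is of the moment at which its call begins: read the wrist's pose just before it. camera_params takes no time and is no camera call; for the wrist camera it gives the pose at the moment of the call.
- close_job(): hands the job in; it is judged then, once.
The state is a dict: "time": time; "joint_positions": joint angles; "qd": joint speeds; "joint_torque": joint torques, N m; "position": TCP position; "tool_rot": TCP orientation; "ft_force": force on the tool from outside, world axes, zero at the start; "torque": the same for the moment, N m; "grip_width": opening from 0.0 (shut) to 1.0 (fully open); "grip_force": force on a finger pad.
Only numpy, scipy, OpenCV 4.12 (cv2) and the standard library are available. Lean on these libraries where they do the work, as an engineer would, in place of code of your own. Each camera call takes 0.05 s, during which the arm holds its last target. There are 200 camera calls.

## Working session

There is one attempt and no reset: what is moved stays moved. The work goes in short steps, Python scripts to look and compute and a tool call to move; the robot and the scene stay as the last step left them, time stands still between calls to the robot, and variables do not carry over. Pictures are saved under pics/ and viewed, at most 10 in all, crops included, and the job is handed in when it is done.

Besides the shell and the picture viewer there is one more tool, called after ">>>" by a JSON object that holds its "op" and its "data". arm_command: Moves the arm, as the interface text tells. Its arguments: {"type":"object","properties":{"motion":{"type":"array"},"newtons":{"type":"number"}},"required":["motion"]}

```bash
mkdir -p pics; cat > h.py <<'E'
import numpy as np, cv2
from bench import *
def cast(c,u,v,z):
    p=camera_params(c);K=np.array(p["intrinsics"]);E=np.array(p["extrinsics"])
    n=cv2.undistortPoints(np.array([[[u,v]]],float),K,np.array(p["D"],float))[0,0]
    d=E[:3,:3]@np.array([n[0],n[1],1]);o=E[:3,3]
    return o+d*(z-o[2])/d[2]
def cloud(c,dep):
    p=camera_params(c);K=np.array(p["intrinsics"]);E=np.array(p["extrinsics"])
    h,w=dep.shape;g=np.stack(np.meshgrid(np.arange(w),np.arange(h)),-1).reshape(-1,1,2).astype(float)
    n=cv2.undistortPoints(g,K,np.array(p["D"],float))[:,0]
    P=np.c_[n,np.ones(len(n))]*dep.reshape(-1,1)
    return (P@E[:3,:3].T+E[:3,3]).reshape(h,w,3)
def snap(c,f):
    im,d=get_image(c);cv2.imwrite(f"pics/{f}.png",im[:,:,::-1]);np.savez(f"pics/{f}.npz",im=im,d=d);return im,d
E
python3 - <<'E'
from h import *
s=get_state();print(s)
for c in("top","scene"):
    im,d=snap(c,c+"0");print(c,np.array(camera_params(c)["extrinsics"]).round(3).tolist())
a=cv2.imread("pics/top0.png");b=cv2.imread("pics/scene0.png")
cv2.imwrite("pics/both.png",cv2.resize(np.vstack([a,b]),(400,600)))
E
```

```text
{'time': 0.0, 'joint_positions': array([ 1.26909993,  0.32180166, -0.07006294,  1.45170039,  0.02261474,
        1.37076439, -0.05691392]), 'qd': array([ 4.88358747e-04, -1.40510996e-03,  1.31114032e-03, -3.49971056e-05,
       -9.65750830e-04, -3.53221280e-04,  3.34085412e-04]), 'joint_torque': array([ 3.51922199e-04, -4.91285491e+01, -4.03824449e-01, -3.12525880e+01,
       -6.40320126e-02,  4.37951123e-02,  1.70802819e-04]), 'position': array([ 0.20164532, -0.61737674,  0.23546242]), 'tool_rot': array([-3.10069278e+00, -4.93702780e-01,  6.50397796e-04]), 'ft_force': array([ 0.81988269,  0.23580203, -0.72761293]), 'torque': array([-0.00543174, -0.06436692, -0.02950824]), 'grip_force': 0.0, 'grip_width': 1.0024597856386883}
top [[0.077, -0.972, 0.221, 0.307], [-0.997, -0.074, 0.02, 0.013], [-0.003, -0.221, -0.975, 1.122], [0.0, 0.0, 0.0, 1.0]]
scene [[-0.625, -0.391, 0.676, -0.114], [-0.781, 0.289, -0.554, 0.56], [0.021, -0.874, -0.486, 0.534], [0.0, 0.0, 0.0, 1.0]]
```

View pics/top0.png

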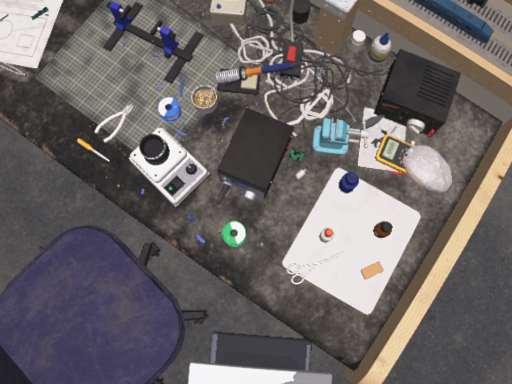

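View pics/scene0.png

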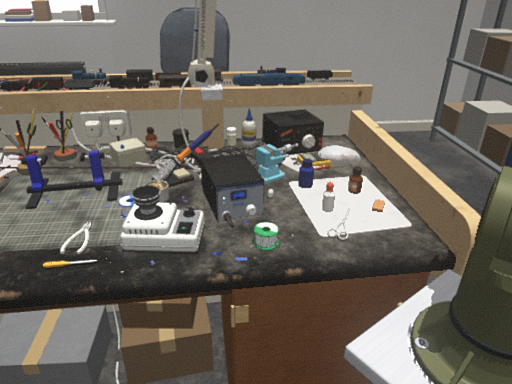

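The top view shows the mixer around (168,165), with its cup at (153,148) and rocker near (172,187). The blue bottle is at (348,182), the glue at (327,235), the amber at (383,229) and the reel at (233,234). Now I'll measure them.

```bash
python3 - <<'E'
from h import *
z=np.load("pics/top0.npz");im,d=z["im"],z["d"];P=cloud("top",d)
hsv=cv2.cvtColor(im,cv2.COLOR_RGB2HSV)
def reg(n,u,v,r,zl,zh):
    m=np.zeros(d.shape,bool);m[v-r:v+r,u-r:u+r]=1
    m&=(P[...,2]>zl)&(P[...,2]<zh)&(d>0);q=P[m]
    (c,s,a)=cv2.minAreaRect(q[:,:2].astype(np.float32)) if len(q)>3 else (0,0,0)
    print(n,len(q),q.mean(0).round(4),"rect",np.round(c,4),np.round(s,4),round(a,1),"zmax",q[:,2].max().round(3))
reg("table",215,215,8,-1,1)
reg("bottle",348,182,16,.02,.1);reg("cap",348,182,16,.066,.1)
reg("glue",327,235,14,.02,.1);reg("amber",383,229,14,.02,.1);reg("reel",233,234,18,.015,.1)
reg("mixer",168,165,48,.03,.13);reg("block",168,165,48,.06,.072);reg("cuprim",153,148,24,.105,.13);reg("deck",168,165,48,.04,.05)
reg("blackbox",256,152,48,.03,.3);reg("vise",335,135,25,.03,.3)
c=im[120:215,120:215];cv2.imwrite("pics/mx.png",cv2.resize(c,None,fx=6,fy=6,interpolation=2)[:,:,::-1])
E
```

```text
table 255 [4.878e-01 1.357e-01 4.000e-04] rect [0.4879 0.1357] [0.0369 0.0357] 4.9 zmax 0.006
bottle 318 [ 0.5748 -0.1633  0.0618] rect [ 0.5892 -0.1812] [0.04   0.0762] 33.8 zmax 0.085
cap 129 [ 0.5777 -0.1659  0.079 ] rect [ 0.5784 -0.167 ] [0.0247 0.0268] 11.5 zmax 0.085
glue 154 [ 0.4534 -0.1198  0.058 ] rect [ 0.4553 -0.1212] [0.0269 0.0264] 50.8 zmax 0.082
amber 240 [ 0.4753 -0.246   0.0545] rect [ 0.477  -0.2482] [0.0354 0.0301] 26.1 zmax 0.078
reel 432 [0.443  0.0848 0.0366] rect [0.4437 0.0848] [0.0537 0.0536] 68.9 zmax 0.044
mixer 3252 [0.5826 0.2463 0.0637] rect [0.6047 0.2477] [0.1744 0.1387] 49.7 zmax 0.125
block 1093 [0.5981 0.2647 0.066 ] rect [0.5941 0.2583] [0.1323 0.0993] 49.2 zmax 0.072
cuprim 251 [0.6104 0.2768 0.1156] rect [0.6088 0.2754] [0.0567 0.0556] 11.3 zmax 0.125
deck 1092 [0.5605 0.22   0.0455] rect [0.5887 0.2513] [0.1586 0.1097] 50.4 zmax 0.05
blackbox 4330 [0.6161 0.0509 0.094 ] rect [0.6197 0.1011] [0.2187 0.2079] 71.6 zmax 0.107
vise 793 [ 0.6843 -0.1306  0.0766] rect [ 0.6876 -0.1388] [0.0902 0.0486] 87.8 zmax 0.095
```

View pics/mx.png

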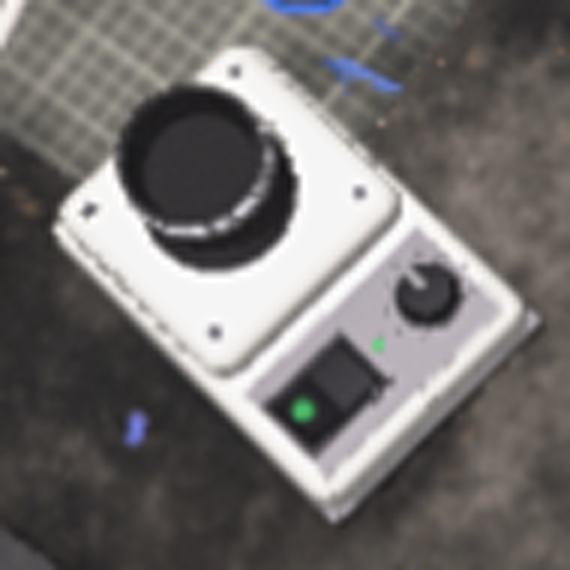

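Sizes and heights match the given values: mixer yaw is about 50°, the cup is at (0.609,0.2755) and the bottle is around (0.578,-0.166). Next I'll move toward the mixer.

>>> {"op": "arm_command", "data": {"motion": [[0,36,-16,0,-6],[0,72,-32,0,-12],[0,108,-48,0,-18],[0,144,-64,0,-24],[0,180,-80,0,-30]], "newtons": 20}}

```text
time: 0.52
position: [0.349, -0.4843, 0.2361]
tool_rot: [-2.865, -1.287, 0.0]
ft_force: [0.5, -1.3, 0.6]
grip_width: 0.705
grip_force: 0.0
```

```bash
cat >> h.py <<'E'
def go(x,y,z,yaw=None):
    "tool-frame shift (mm) and spin (deg) to bring the TCP to x,y,z with tool x at yaw (deg)"
    s=get_state();R=cv2.Rodrigues(s["tool_rot"])[0];c=np.degrees(np.arctan2(R[1,0],R[0,0]))
    print("t",round(s["time"],2),"pos",s["position"].round(4),"yaw",c.round(1),"zax",R[:,2].round(3),"F",s["ft_force"].round(1),"grip",round(s["grip_width"]*87,1),round(s["grip_force"],1),"q",s["joint_positions"].round(2))
    print("shift",((R.T@(np.array([x,y,z])-s["position"]))*1000).round(1),"spin",None if yaw is None else round((c-yaw+180)%360-180,1))
E
cat >go.py <<'E'
import sys
from h import *
go(*map(float,sys.argv[1:]))
E
python3 -c "
from h import *
print('dot',cast('top',170.5,188.3,.054))
go(.55,-.15,.237,50)"
```

```text
dot [0.53088162 0.23489831 0.054     ]
t 0.52 pos [ 0.349  -0.4843  0.2361] yaw 48.4 zax [-0.001  0.    -1.   ] F [ 0.5 -1.3  0.6] grip 61.4 0.0 q [ 1.11  0.22 -0.24  1.58  0.05  1.35  0.13]
shift [383.4 -71.8  -0.8] spin -1.6
```

>>> {"op": "arm_command", "data": {"motion": [[0,39,-7,0,-1],[0,78,-14,0,-2],[0,117,-22,0,-2],[0,156,-29,0,-2],[0,195,-36,0,-2]]}}

```text
time: 0.93
position: [0.4519, -0.3148, 0.2362]
tool_rot: [-2.846, -1.33, 0.001]
ft_force: [1.1, -1.1, 0.4]
grip_width: 0.329
grip_force: 0.0
```

```bash
python3 go.py .53 .05 .237 50
```

```text
t 0.93 pos [ 0.4519 -0.3148  0.2362] yaw 50.1 zax [-0.001  0.    -1.   ] F [ 1.1 -1.1  0.4] grip 28.6 0.0 q [ 0.91  0.13 -0.38  1.69  0.05  1.33 -0.18]
shift [ 329.9 -174.2   -0.8] spin 0.1
```

>>> {"op": "arm_command", "data": {"motion": [[0,35,-19,0,0],[0,70,-37,0,0],[0,106,-56,0,0],[0,141,-75,0,0],[0,176,-93,0,0]]}}

```text
time: 1.35
position: [0.4928, -0.12, 0.2363]
tool_rot: [2.846, 1.33, -0.001]
ft_force: [1.0, 0.6, 0.5]
grip_width: 0.021
grip_force: 0.0
```

>>> {"op": "arm_command", "data": {"motion": [[0,35,-19,0,0],[0,70,-37,0,0],[0,106,-56,0,0],[0,141,-75,0,0],[0,156,-83,0,0]]}}

```text
time: 1.77
position: [0.5293, 0.0577, 0.2367]
tool_rot: [-2.839, -1.339, -0.003]
ft_force: [-0.2, 1.6, -0.2]
grip_width: 0.006
grip_force: 0.0
```

```bash
python3 go.py .5265 .2345 .16 50
```

```text
t 1.77 pos [0.5293 0.0577 0.2367] yaw 50.5 zax [ 0.001  0.003 -1.   ] F [-0.2  1.6 -0.2] grip 0.5 0.0 q [ 0.51  0.12 -0.71  1.72  0.08  1.33 -0.91]
shift [ 134.5 -114.5   77.2] spin 0.5
```

>>> {"op": "arm_command", "data": {"motion": [[0,30,-25,10,0],[0,60,-50,30,0],[0,90,-75,50,0],[0,120,-100,70,0],[0,138,-115,77,0]]}}

```text
time: 2.18
position: [0.5278, 0.233, 0.157]
tool_rot: [-2.844, -1.332, 0.004]
ft_force: [-0.1, -0.4, 0.3]
grip_width: 0.006
grip_force: 0.0
```

>>> {"op": "arm_command", "data": {"motion": [[0,0,0,0,0],[0,0,0,0,0]]}}

```text
time: 2.35
position: [0.5282, 0.2326, 0.1583]
tool_rot: [-2.842, -1.336, 0.004]
ft_force: [0.8, 0.1, 0.4]
grip_width: 0.008
grip_force: 0.0
```

```bash
python3 - <<'E'
from h import *
go(.529,.2375,.075,50)
P0=camera_params("wrist")["extrinsics"]
im,d=snap("wrist","w1")
h=cv2.cvtColor(im,cv2.COLOR_RGB2HSV);m=cv2.inRange(h,(45,90,60),(85,255,255))
n,l,st,c=cv2.connectedComponentsWithStats(m)
for i in range(1,n):
    if st[i,4]>8: print(c[i].round(1),st[i,4],cast("wrist",*c[i],.053).round(4))
E
```

```text
t 2.35 pos [0.5282 0.2326 0.1583] yaw 50.4 zax [-0.003  0.    -1.   ] F [0.8 0.1 0.4] grip 0.7 0.0 q [ 0.22  0.32 -0.8   1.71  0.24  1.22 -1.33]
shift [ 4.4 -2.4 83.3] spin 0.4
[259.5 191.7] 79 [0.5316 0.2345 0.053 ]
[306.1 189.4] 17 [0.5611 0.2123 0.053 ]
```

View pics/w1.png

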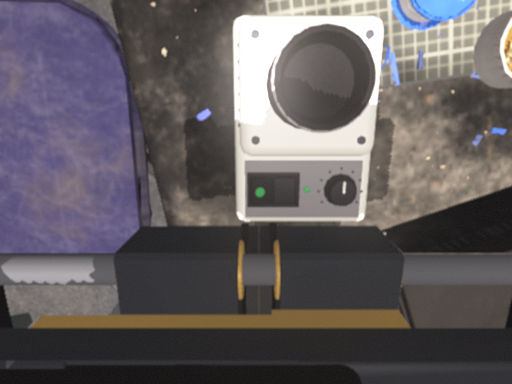

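The wrist view shows the green dot at (260,192), the rocker at columns 247–299, and the knob at (341,190). The dot casts to (0.5316,0.2345), which agrees with the top view. I'll go down to it.

>>> {"op": "arm_command", "data": {"motion": [[0,1,-1,20,0],[0,2,-2,50,0],[0,3,-3,70,0],[0,3,-3,80,0],[0,3,-3,84,0]]}}

```text
time: 2.82
position: [0.5293, 0.2322, 0.0742]
tool_rot: [2.847, 1.326, -0.004]
ft_force: [0.1, -0.7, 0.3]
grip_width: 0.007
grip_force: 0.0
```

>>> {"op": "arm_command", "data": {"motion": [[0,0,0,2,0],[0,0,0,4,0],[0,0,0,6,0],[0,0,0,7,0],[0,0,0,8,0]]}}

```text
time: 3.23
position: [0.5301, 0.235, 0.0685]
tool_rot: [2.846, 1.33, 0.002]
ft_force: [-1.1, 0.3, 2.8]
grip_width: 0.005
grip_force: 1.4
```

```bash
python3 go.py .528 .237 .064 50
```

```text
t 3.23 pos [0.5301 0.235  0.0685] yaw 50.1 zax [ 0.002  0.    -1.   ] F [-1.1  0.3  2.8] grip 0.5 1.4 q [ 0.17  0.42 -0.76  1.79  0.33  1.06 -1.41]
shift [ 0.2 -2.9  4.5] spin 0.1
```

>>> {"op": "arm_command", "data": {"motion": [[0,0,-1,2,0],[0,0,-2,4,0],[0,0,-2,5,0],[0,0,-2,6,0],[0,0,-2,6,0]]}}

```text
time: 3.65
position: [0.5292, 0.2357, 0.0638]
tool_rot: [2.844, 1.328, 0.003]
ft_force: [-2.8, -3.3, 15.1]
grip_width: 0.003
grip_force: 7.6
```

```bash
python3 go.py .528 .237 .064 50
```

```text
t 3.65 pos [0.5292 0.2357 0.0638] yaw 50.1 zax [ 0.003 -0.001 -1.   ] F [-2.8 -3.3 15.1] grip 0.2 7.6 q [ 0.16  0.42 -0.76  1.8   0.33  1.05 -1.41]
shift [ 0.2 -1.8 -0.2] spin 0.1
```

The force rose to 15 N at tip z 0.050, so the rocker is fully down. I'll lift and take one look at the rocker and cup.

>>> {"op": "arm_command", "data": {"motion": [[0,0,0,-15,0],[0,0,0,-50,0],[20,0,0,-90,0],[40,0,0,-120,0],[60,0,0,-140,0]]}}

```text
time: 4.07
position: [0.5285, 0.2372, 0.2048]
tool_rot: [2.846, 1.331, 0.006]
ft_force: [0.5, -0.6, -0.5]
grip_width: 0.15
grip_force: 0.0
```

>>> {"op": "arm_command", "data": {"motion": [[87,0,0,0,0],[87,0,0,0,0]]}}

```text
time: 4.23
position: [0.5282, 0.2365, 0.2023]
tool_rot: [2.846, 1.33, 0.003]
ft_force: [0.4, -0.4, -0.3]
grip_width: 0.296
grip_force: 0.0
```

```bash
python3 - <<'E'
from h import *
go(.54,.05,.237,20)
im,d=snap("wrist","w2");P=cloud("wrist",d)
m=(P[...,2]>.112)&(P[...,2]<.125)&(np.hypot(P[...,0]-.609,P[...,1]-.2755)<.04)&(d>0)
q=P[m];(c,s,a)=cv2.minAreaRect(q[:,:2].astype(np.float32));print("rim",len(q),c,s)
(c,r)=cv2.minEnclosingCircle(q[:,:2].astype(np.float32));print("circ",c,r)
o=np.array([.5895,.2525]);X=np.array([.643,.766]);Y=np.array([-.766,.643])
for y in(12,18,30,36):
    t=o-.05*X+y*.001*Y;k=(np.hypot(P[...,0]-t[0],P[...,1]-t[1])<.004)&(d>0);print(y,np.median(P[k][:,2]).round(4))
cv2.imwrite("pics/w2c.png",cv2.resize(im[0:280,150:450],None,fx=2,fy=2)[:,:,::-1])
E
```

```text
t 4.23 pos [0.5282 0.2365 0.2023] yaw 50.1 zax [ 0.002  0.    -1.   ] F [ 0.4 -0.4 -0.3] grip 25.8 0.0 q [ 0.23  0.28 -0.81  1.66  0.21  1.29 -1.32]
shift [-135.5  128.7  -34.7] spin 30.1
rim 2079 (0.6076527833938599, 0.2758360505104065) (0.057023853063583374, 0.0571126863360405)
circ (0.6075399518013, 0.27561765909194946) 0.02893654815852642
12 0.0523
18 0.2368
30 0.0479
36 0.0484
```

View pics/w2c.png

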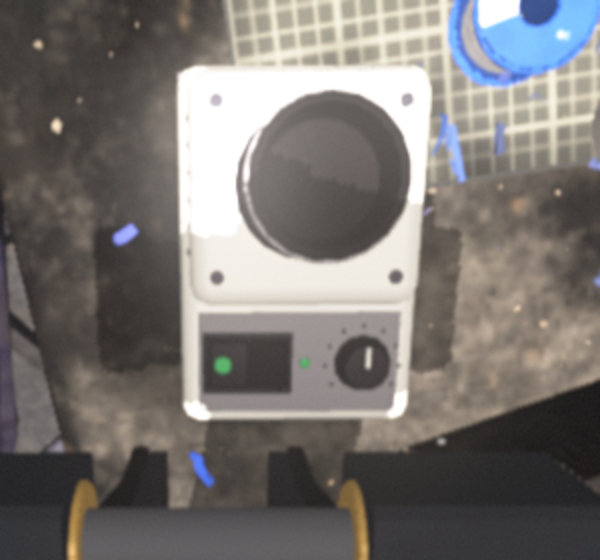

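Rocker confirmed flipped: the dotted end at crop (223,365) now reads 0.048, and the other end 0.052. The cup centre refines to (0.6077,0.2757). Next is the bottle.

```bash
python3 go.py .573 -.162 .215 30
```

```text
t 4.28 pos [0.5275 0.2359 0.2008] yaw 50.1 zax [-0.001 -0.    -1.   ] F [ 0.8 -0.4 -0.7] grip 29.9 0.0 q [ 0.23  0.28 -0.81  1.66  0.21  1.29 -1.32]
shift [-276.1  290.1  -14. ] spin 20.1
```

>>> {"op": "arm_command", "data": {"motion": [[87,-27,28,-10,2],[87,-54,56,-20,4],[87,-81,85,-25,6],[87,-108,114,-25,8],[87,-136,143,-25,10]]}}

```text
time: 4.7
position: [0.5495, 0.0382, 0.2249]
tool_rot: [-2.951, -1.075, 0.003]
ft_force: [0.7, -0.2, -0.4]
grip_width: 0.726
grip_force: 0.0
```

```bash
python3 go.py .573 -.162 .215 30
```

```text
t 4.7 pos [0.5495 0.0382 0.2249] yaw 40.0 zax [-0.002  0.    -1.   ] F [ 0.7 -0.2 -0.4] grip 63.2 0.0 q [ 0.51  0.17 -0.69  1.69  0.11  1.32 -1.08]
shift [-110.7  168.4    9.9] spin 10.0
```

>>> {"op": "arm_command", "data": {"motion": [[87,-22,34,2,2],[87,-44,67,4,4],[87,-66,101,6,6],[87,-88,135,8,8],[87,-111,168,10,10]]}}

```text
time: 5.12
position: [0.5725, -0.1619, 0.2141]
tool_rot: [-3.033, -0.813, 0.005]
ft_force: [0.3, -1.3, 0.3]
grip_width: 0.99
grip_force: 0.0
```

>>> {"op": "arm_command", "data": {"motion": [[87,0,0,0,0],[87,0,0,0,0]]}}

```text
time: 5.28
position: [0.5719, -0.1636, 0.2134]
tool_rot: [-3.034, -0.805, 0.007]
ft_force: [-0.3, 2.2, -0.2]
grip_width: 0.997
grip_force: 0.0
```

```bash
python3 - <<'E'
from h import *
im,d=snap("wrist","w3");P=cloud("wrist",d)
m=(P[...,2]>.072)&(P[...,2]<.09)&(np.hypot(P[...,0]-.578,P[...,1]+.166)<.03)&(d>0)
q=P[m];print(len(q),np.median(q[:,2]));print(cv2.minAreaRect(q[:,:2].astype(np.float32)),cv2.minEnclosingCircle(q[:,:2].astype(np.float32)))
c,_=cv2.minEnclosingCircle(q[:,:2].astype(np.float32));go(c[0],c[1],.046,30)
E
```

```text
717 0.08047455240254825
((0.5808967351913452, -0.16313862800598145), (0.02602425031363964, 0.025568151846528053), 89.21629333496094) ((0.5805864334106445, -0.16322661936283112), 0.013348326086997986)
t 5.33 pos [ 0.5725 -0.1605  0.2141] yaw 30.0 zax [-0.004  0.002 -1.   ] F [-0.5  1.3  0. ] grip 86.1 0.0 q [ 0.69  0.26 -0.54  1.61  0.14  1.32 -0.92]
shift [  6.   7. 168.] spin -0.0
```

View pics/w3.png

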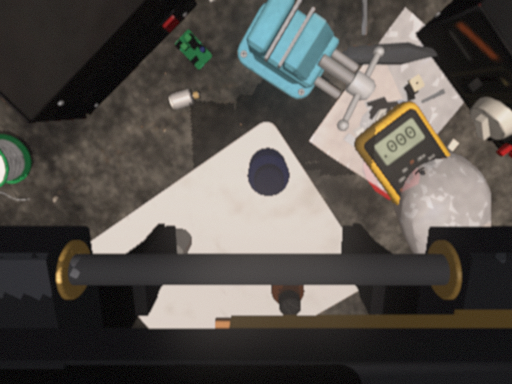

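The wrist view shows the bottle cap at (268,170), clear of the vise at (290,50). The two measurements agree within 4 mm, so I'll descend with the gripper open.

>>> {"op": "arm_command", "data": {"motion": [[87,2,2,35,0],[87,5,5,75,0],[87,6,6,110,0],[87,6,6,140,0],[87,6,6,158,0]]}}

```text
time: 5.75
position: [0.5791, -0.1589, 0.0539]
tool_rot: [-3.028, -0.82, 0.008]
ft_force: [-0.8, -0.9, -0.3]
grip_width: 1.002
grip_force: 0.0
```

>>> {"op": "arm_command", "data": {"motion": [[87,0,0,6,0],[87,0,0,10,0],[60,0,0,10,0],[45,0,0,10,0],[38,0,0,10,0]], "newtons": 12}}

```text
time: 6.17
position: [0.5831, -0.1622, 0.0503]
tool_rot: [3.032, 0.816, 0.004]
ft_force: [0.2, 0.7, 0.9]
grip_width: 0.856
grip_force: 0.0
```

```bash
python3 go.py .580 -.164 .046 30
```

```text
t 6.17 pos [ 0.5831 -0.1622  0.0503] yaw 30.1 zax [ 0.003 -0.001 -1.   ] F [0.2 0.7 0.9] grip 74.4 0.0 q [ 0.65  0.43 -0.51  1.75  0.24  1.02 -1.  ]
shift [-3.6 -0.   4.3] spin 0.1
```

>>> {"op": "arm_command", "data": {"motion": [[50,-2,0,2,0],[30,-2,0,2,0],[30,-2,0,2,0],[30,-2,0,2,0],[30,-2,0,2,0]], "newtons": 12}}

```text
time: 6.58
position: [0.5803, -0.1635, 0.0468]
tool_rot: [3.033, 0.815, 0.001]
ft_force: [0.0, -1.3, 0.6]
grip_width: 0.474
grip_force: 0.2
```

>>> {"op": "arm_command", "data": {"motion": [[30,0,0,0,0],[30,0,0,0,0],[30,0,0,0,0],[30,0,0,0,0],[30,0,0,0,0]]}}

```text
time: 7.0
position: [0.5803, -0.1636, 0.0468]
tool_rot: [3.033, 0.815, 0.0]
ft_force: [0.4, -1.3, 1.4]
grip_width: 0.456
grip_force: 12.0
```

```bash
python3 go.py .580 -.164 .046 30
```

```text
t 7.0 pos [ 0.5803 -0.1636  0.0468] yaw 30.1 zax [ 0. -0. -1.] F [ 0.4 -1.3  1.4] grip 39.7 12.0 q [ 0.65  0.43 -0.51  1.76  0.24  1.01 -1.  ]
shift [-0.5  0.2  0.8] spin 0.1
```

Gripped at 39.7 mm. I'll firm the grip and lift.

>>> {"op": "arm_command", "data": {"motion": [[30,0,0,0,0],[30,0,0,0,0],[30,0,0,-15,0],[30,0,0,-40,0],[30,0,0,-70,0]], "newtons": 35}}

```text
time: 7.42
position: [0.578, -0.1623, 0.1147]
tool_rot: [-3.03, -0.815, 0.007]
ft_force: [0.4, -0.5, -0.5]
grip_width: 0.449
grip_force: 35.0
```

>>> {"op": "arm_command", "data": {"motion": [[30,0,0,-30,0],[30,0,0,-60,0],[30,0,0,-90,0],[30,0,0,-110,0],[30,0,0,-120,0]]}}

```text
time: 7.83
position: [0.5812, -0.1628, 0.2395]
tool_rot: [3.032, 0.816, 0.005]
ft_force: [0.4, 0.8, -0.6]
grip_width: 0.446
grip_force: 35.0
```

```bash
python3 go.py .6077 .2757 .237 30
```

```text
t 7.83 pos [ 0.5812 -0.1628  0.2395] yaw 30.1 zax [ 0.004 -0.001 -1.   ] F [ 0.4  0.8 -0.6] grip 38.8 35.0 q [ 0.69  0.26 -0.55  1.56  0.14  1.36 -0.92]
shift [ 243.  -366.     2.2] spin 0.1
```

>>> {"op": "arm_command", "data": {"motion": [[30,15,-23,0,0],[30,35,-53,0,0],[30,56,-84,0,0],[30,77,-116,0,0],[30,98,-148,0,0]]}}

```text
time: 8.25
position: [0.5897, 0.0156, 0.2351]
tool_rot: [-3.033, -0.815, 0.004]
ft_force: [0.7, -0.1, -1.1]
grip_width: 0.447
grip_force: 35.0
```

>>> {"op": "arm_command", "data": {"motion": [[30,21,-31,0,0],[30,42,-63,0,0],[30,63,-95,0,0],[30,82,-124,0,0],[30,95,-143,0,0]]}}

```text
time: 8.67
position: [0.5992, 0.1902, 0.2351]
tool_rot: [-3.029, -0.822, 0.004]
ft_force: [0.6, 0.1, -0.6]
grip_width: 0.448
grip_force: 35.0
```

```bash
python3 go.py .6077 .2757 .200 30
```

```text
t 8.67 pos [0.5992 0.1902 0.2351] yaw 30.4 zax [-0.003  0.002 -1.   ] F [ 0.6  0.1 -0.6] grip 39.0 35.0 q [ 0.21  0.36 -0.72  1.49  0.23  1.39 -1.56]
shift [ 50.6 -69.3  35.2] spin 0.4
```

>>> {"op": "arm_command", "data": {"motion": [[30,15,-20,0,0],[30,30,-42,5,0],[30,42,-58,15,0],[30,49,-67,25,0],[30,51,-69,35,0]]}}

```text
time: 9.08
position: [0.6091, 0.2734, 0.1993]
tool_rot: [-3.031, -0.821, 0.004]
ft_force: [-0.8, -0.2, -0.8]
grip_width: 0.447
grip_force: 35.0
```

>>> {"op": "arm_command", "data": {"motion": [[30,0,0,5,0],[30,0,0,10,0],[30,0,0,15,0],[30,0,0,15,0],[30,0,0,15,0]]}}

```text
time: 9.5
position: [0.6112, 0.2691, 0.1865]
tool_rot: [3.034, 0.813, -0.0]
ft_force: [-0.5, 0.1, -0.5]
grip_width: 0.446
grip_force: 35.0
```

```bash
python3 - <<'E'
from h import *
go(.6077,.2757,.142,30)
P=None
for c in("wrist","scene"): im,d=snap(c,c+"4")
w=cv2.imread("pics/wrist4.png");s=cv2.imread("pics/scene4.png")[130:270,70:230]
cv2.imwrite("pics/c4.png",np.hstack([cv2.resize(w,(400,300)),cv2.resize(s,(343,300))]))
p=[]
for k in range(8):
    get_image("wrist");p.append(get_state()["position"])
print(np.mean(p,0).round(4),np.std(p,0).round(4))
E
```

```text
t 9.5 pos [0.6112 0.2691 0.1865] yaw 30.0 zax [ 0.    -0.001 -1.   ] F [-0.5  0.1 -0.5] grip 38.8 35.0 q [ 0.06  0.48 -0.71  1.45  0.31  1.33 -1.71]
shift [ 0.3 -7.5 44.5] spin -0.0
[0.6109 0.2705 0.187 ] [0.0001 0.0001 0.0002]
```

View pics/c4.png

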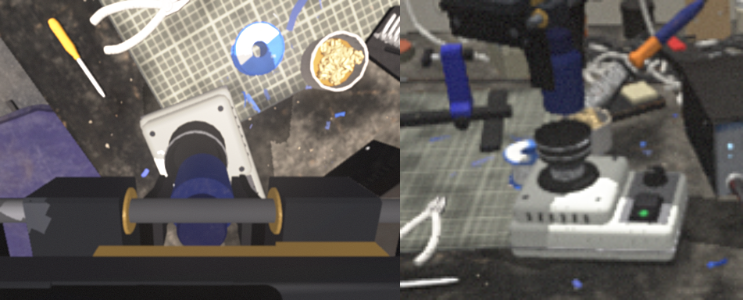

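The left (wrist) view shows the bottle held upright in the fingers with the cup rim beyond it at (195,135). The right (scene) view shows the bottle above the cup. I'll fit the bottle and cup circles from the same clouds to get their relative offset.

```bash
python3 - <<'E'
from h import *
from scipy.optimize import least_squares
for c in("wrist","scene"):
    z=np.load(f"pics/{c}4.npz");im,d=z["im"],z["d"];P=cloud(c,d)
    h=cv2.cvtColor(im,cv2.COLOR_RGB2HSV);b=cv2.inRange(h,(105,80,20),(130,255,255))>0
    near=np.hypot(P[...,0]-.609,P[...,1]-.272)
    q=P[b&(d>0)&(near<.035)&(P[...,2]>.146)&(P[...,2]<.172)]
    f=least_squares(lambda p:np.hypot(q[:,0]-p[0],q[:,1]-p[1])-.02,[.611,.27],loss="soft_l1",f_scale=.001)
    r=P[(d>0)&(near<.04)&(P[...,2]>.1)&(P[...,2]<.119)];g=least_squares(lambda p:np.hypot(r[:,0]-p[0],r[:,1]-p[1])-.028,[.608,.2755],loss="soft_l1",f_scale=.001)
    print(c,len(q),f.x.round(4),round(f.cost/max(len(q),1)*1e6,2),"z",q[:,2].min().round(3),"cup",len(r),g.x.round(4),"rel",(g.x-f.x).round(4))
go(.608,.2757,.142,30)
E
```

```text
wrist 697 [0.6086 0.2714] 0.02 z 0.147 cup 1367 [0.6074 0.2757] rel [-0.0012  0.0044]
scene 204 [0.611  0.2693] 0.33 z 0.146 cup 397 [0.6084 0.2764] rel [-0.0026  0.0071]
t 10.0 pos [0.6108 0.2706 0.1866] yaw 30.1 zax [ 0. -0. -1.] F [-0.2  0.8 -0.9] grip 38.6 35.0 q [ 0.06  0.48 -0.71  1.45  0.31  1.33 -1.71]
shift [ 0.2 -5.8 44.6] spin 0.1
```

>>> {"op": "arm_command", "data": {"motion": [[30,1,-4,0,0],[30,1,-6,5,0],[30,1,-6,12,0],[30,1,-6,20,0],[30,1,-6,28,0]]}}

```text
time: 10.42
position: [0.6083, 0.2761, 0.1573]
tool_rot: [3.033, 0.816, -0.001]
ft_force: [-0.3, 0.8, -0.2]
grip_width: 0.45
grip_force: 35.0
```

>>> {"op": "arm_command", "data": {"motion": [[30,0,0,2,0],[30,0,0,4,0],[30,0,0,7,0],[30,0,0,10,0],[30,0,0,10,0]]}}

```text
time: 10.83
position: [0.6084, 0.276, 0.148]
tool_rot: [3.034, 0.815, -0.001]
ft_force: [0.1, -0.5, -1.3]
grip_width: 0.442
grip_force: 35.0
```

```bash
python3 go.py .608 .2757 .142 30
```

```text
t 10.83 pos [0.6084 0.276  0.148 ] yaw 30.1 zax [-0.001 -0.    -1.   ] F [ 0.1 -0.5 -1.3] grip 38.4 35.0 q [ 0.05  0.5  -0.7   1.49  0.33  1.27 -1.74]
shift [-0.5  0.1  6. ] spin 0.1
```

>>> {"op": "arm_command", "data": {"motion": [[30,0,0,2,0],[30,0,0,4,0],[30,0,0,6,0],[30,0,0,7,0],[30,0,0,8,0]]}}

```text
time: 11.25
position: [0.609, 0.2761, 0.141]
tool_rot: [3.034, 0.815, 0.001]
ft_force: [-1.4, -1.1, 2.8]
grip_width: 0.447
grip_force: 35.0
```

>>> {"op": "arm_command", "data": {"motion": [[30,0,0,0,0],[30,0,0,1,0],[30,0,0,2,0],[30,0,0,2,0],[30,0,0,2,0]]}}

```text
time: 11.67
position: [0.609, 0.2761, 0.1389]
tool_rot: [3.034, 0.815, 0.001]
ft_force: [-1.1, -1.0, 4.8]
grip_width: 0.445
grip_force: 35.0
```

>>> {"op": "arm_command", "data": {"motion": [[30,0,0,1,0],[30,0,0,2,0],[30,0,0,3,0],[30,0,0,3,0],[30,0,0,3,0]]}}

```text
time: 12.08
position: [0.609, 0.2761, 0.1363]
tool_rot: [3.033, 0.815, 0.001]
ft_force: [-0.5, -2.9, 7.4]
grip_width: 0.448
grip_force: 35.0
```

>>> {"op": "arm_command", "data": {"motion": [[30,0,0,1,0],[30,0,0,2,0],[30,0,0,3,0],[30,0,0,4,0],[30,0,0,4,0]]}}

```text
time: 12.5
position: [0.6091, 0.2761, 0.1328]
tool_rot: [3.033, 0.815, 0.002]
ft_force: [-1.2, -2.6, 9.1]
grip_width: 0.446
grip_force: 35.0
```

>>> {"op": "arm_command", "data": {"motion": [[30,0,0,1,0],[30,0,0,2,0],[30,0,0,2,0],[30,0,0,2,0],[30,0,0,2,0]]}}

```text
time: 12.92
position: [0.6091, 0.2762, 0.1314]
tool_rot: [3.033, 0.815, 0.002]
ft_force: [-2.2, -2.5, 11.2]
grip_width: 0.448
grip_force: 35.0
```

```bash
python3 - <<'E'
from h import *
p=[];F=[]
for k in range(4):
    im,d=get_image("scene");s=get_state();p.append(s["position"]);F.append(s["ft_force"])
print(np.mean(p,0).round(4),np.mean(F,0).round(1))
snap("scene","s5")
P=cloud("scene",d);near=np.hypot(P[...,0]-.608,P[...,1]-.2757)
h=cv2.cvtColor(im,cv2.COLOR_RGB2HSV);b=cv2.inRange(h,(105,80,20),(130,255,255))>0
z0=np.load("pics/scene4.npz");P0=cloud("scene",z0["d"])
for n,Q in(("before",P0),("now",P)):
    m=(near<.03)&(Q[...,2]>.09)&(Q[...,2]<.125)&~b;print(n,np.percentile(Q[m][:,2],[50,90,97]).round(4))
cv2.imwrite("pics/s5c.png",cv2.resize(im[130:270,70:230],None,fx=4,fy=4)[:,:,::-1])
E
```

```text
[0.6091 0.2762 0.1314] [-2.2 -3.  10.9]
before [0.1058 0.1176 0.1191]
now [0.104  0.1192 0.1228]
```

View pics/s5c.png

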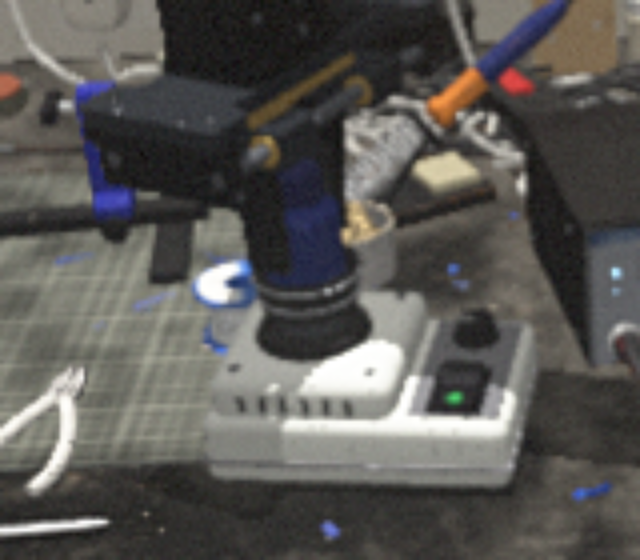

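The bottle stands upright in the lowered cup at crop (300,270), and the fingers clear the rim. I'll press slightly further to confirm the hard stop.

>>> {"op": "arm_command", "data": {"motion": [[30,0,0,0.5,0],[30,0,0,1,0],[30,0,0,1.5,0],[30,0,0,1.5,0],[30,0,0,1.5,0]]}}

```text
time: 13.58
position: [0.6092, 0.2762, 0.1313]
tool_rot: [3.033, 0.815, 0.003]
ft_force: [-4.4, -4.1, 17.4]
grip_width: 0.446
grip_force: 35.0
```

>>> {"op": "arm_command", "data": {"motion": [[30,0,0,0,0],[30,0,0,0,0],[30,0,0,0,0],[30,0,0,0,0],[30,0,0,0,0]]}}

```text
time: 14.0
position: [0.6092, 0.2762, 0.1313]
tool_rot: [3.033, 0.815, 0.003]
ft_force: [-3.5, -4.4, 17.5]
grip_width: 0.447
grip_force: 35.0
```

The force rose by 6 N with no further travel, so the cup is at its lower stop, exactly 10 mm below first contact. Handing in.

```bash
python3 -c "
from bench import *
print(close_job())"
```

```text
the job is handed in; nothing more can be done
None
```

The job is handed in at about 14 s of the 48 s: the rocker is in touch mode and the arm is holding the blue bottle upright in the cup, pressed to its lower stop with about 17 N. No verdict came back, and I took no final check picture of the amber bottle, glue bottle and reel.

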